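# Check the electromagnet's air gap with the go gauge

### The job

Check the air gap of the electromagnet: take the green-handled gauge out of its wooden stand and lower its blade into the gap between the two steel pole shoes, near the middle of the gap's length, until its stop plate rests on both shoes. Do not drop it in; leave it standing there, and leave the red gauge in the stand.

Things in the scene. Friction and masses are not known exactly. Their poses are not given: they have to be found in the camera images.
- gauge_green: Upright go gauge: steel blade 22 mm wide, 6 thick, reaching 42 down from an aluminium stop plate (36 in x, 50 in y, 8 high); green handle on the plate, 8 to 58 mm above the origin, 28 wide, 16 thick: grip across the 16. Origin: centre of the stop plate's underside. x along the blade's width, y across its thickness, z up. A half turn about z makes no difference.
- gauge_red: The no-go gauge, the same but with a red handle and a blade 16 mm thick, too thick for the gap; same origin and axes. It stays in the stand. The two gauges stand 80 mm apart along their x, in either order.
- gauge_stand: Fixed light wooden block, 160 x 62 x 52 mm, origin at the centre of its underside, x along its length. Two upright slots, 31 mm along x by 23 along y, 47 deep, at x = +40 and -40 mm hold the gauges' blades; the stop plates rest on its top, 52 mm above the desk.
- gap_mouth (a point): Top centre of the air gap of a fixed electromagnet (two copper coils, two steel pole shoes on top; 150 x 60 x 100 mm): level with the shoes' flat tops, 100 mm above the desk, midway between them. x along the gap (60 mm, open at both ends), y across it, z up. Gap 12 mm wide, with a sloped lead-in to 28 mm over its top 12 mm; 78 mm free below the point.
Mind the look-alikes: they are no part of the job. What is shaped like the gauge_red but blue or purple is not meant.

How it is judged:
On the way:
1. the green gauge is lifted clear of the stand (height (world z) of gauge_green above 0.095 m), for 0.1 s.
At the end, for the whole second after the job is handed in: The green gauge stands at rest and upright (within 8 degrees) with its blade in the gap, along it within 17 degrees, within 15 mm of the middle of the gap's length and 10 mm of its centre line, its stop plate resting on the shoes (within 5 mm); the red gauge is still in the stand (x of gauge_green in the frame of gap_mouth between -0.015 and 0.015 m and y of gauge_green in the frame of gap_mouth between -0.01 and 0.01 m and z of gauge_green in the frame of gap_mouth between -0.004 and 0.005 m and angle between gauge_green's own z axis and vertical below 0.15 rad and angle between the x axis of gauge_green and the x axis of gap_mouth, either way round below 0.3 rad and linear speed of gauge_green below 0.02 m/s and horizontal distance between gauge_red and gauge_stand below 0.055 m and height (world z) of gauge_red below 0.06 m); the robot touches nothing.
It fails at once if the green gauge is dropped (falls free at more than 0.5 m/s) (linear speed of gauge_green above 0.5 m/s and contact force between the fingers and gauge_green below 0.05 N).
It fails at once if the red gauge is lifted out of the stand (height (world z) of gauge_red above 0.09 m).
It also fails if it takes over 38 s, if anything falls off the work surface, if the arm or the gripper's body presses on something with over 40 N, if the wrist force passes 120 N, or if a joint passes its speed limit or range.

### The arm

A 6-joint arm with a two-finger parallel gripper is mounted at the origin on a cart in front of the work surface, level with it; the furniture and walls round the work are solid. World frame = base frame: x ahead of the robot, y to its left, z up, the work surface at z = 0. Lengths are in m, angles in rad, forces in N, time in s.
With the tool pointing down it reaches from about 0.275 to 0.75 m from the base axis. Payload 10.2 kg.
Tool frame: the origin (TCP) lies between the finger pads; the fingertips stand 17 mm ahead of it and the grasp point (between the pads) lies 2 mm behind it; z points along the fingers, y is the line along which they close (so a half turn about z gives the same grasp; the last joint's range is limited). The gripper opens to 85 mm and grips with 20 to 120 N. Pads are 22 mm wide; open, the fingers measure 114 mm over their backs; the gripper's body (76 mm by 85 mm) begins 54 mm behind the grasp point. The pads swing forward as they close: fully open they stand 13 mm farther back than shut.
Start: joints at [1.065, 0.313, 1.498, -0, 1.331, -0.223], TCP at [0.147, 0.504, 0.248] pointing down, gripper open.
Joint ranges: [-2.94, 2.94], [-0.97, 2.17], [0.19, 2.56], [-1.23, 4.37], [0.02, 3.11], [-2.88, 2.88]. Speed limits (rad/s): [2.39, 2.39, 3.01, 3.14, 3.14, 3.14].

### API

Orientations are given as a 3x3 rotation matrix whose columns are the frame's x, y, z axes.
In Python, from rig import env gives the robot as it stands.
- The arm moves only by the tool arm_command, never from a script. Its argument "motion" is a list that holds one entry, the list of rows, each a list of 4 numbers: the shift along the tool's x, y, z in units of 40 mm (1.0 is 40 mm), then the turn about the tool's z in units of 8 degrees (1.0 is 8 degrees). In form: [[[dx, dy, dz, yaw], ...]]. A call has exactly 5 rows; each row shifts and turns the commanded pose from where the row before left it, along the tool's axes as they then stand; what a row does not reach is not made up. A row lasts 1/8 s, in which the tool goes at most 62.5 mm and 10.7 degrees, less where a joint would pass 70% of its speed; a pose out of reach is approached as far as the arm can. A call is refused whole if a number of a shift passes 1 or a number of a turn 1, either way. A call with a gripper value outside its range is refused whole. "fingers" is the gripper's target within -1 to 1 (fully open at 1, half-way at 0, shut at -1), set as the call begins (left out, the last holds). The fingers move at their own pace and stop on an object; "newtons" is the grip in N (left out, the last holds). Time passes only in rows, so rows that do not move let the fingers close, or fill a call up. It gives the time, the measured TCP pose, the force, the opening and the grip force at its end, in the units of the state.
- env.read_state(): the state, without advancing time (a new reading comes with each control period).
- env.snapshot(name): name is "scene" or "top" or "wrist"; returns the picture (420x560x3 uint8, red, green, blue); there is no depth.
- env.camera_params(name): a dict with "intrinsics" (3x3 intrinsics, pixels), "R" (3x3) and "t" (3): a world point X has camera coordinates R X + t. Camera axes: x right, y down, z forward; pixel columns grow to the right and rows downward; lengths in m; the calibration is good to about 2 mm. A picture is of the moment at which its call begins: read the wrist's pose just before it. camera_params takes no time and is no camera call; for the wrist camera it gives the pose at the moment of the call.
- env.job_done(): hands the job in; it is judged then, once.
The state is a dict: "clock": time; "q": joint angles; "qd": joint speeds; "tau": joint torques, N m; "position": TCP position; "ee_rot": TCP orientation; "contact_force": force on the tool from outside, world axes, zero at the start; "wrist_torque": the same for the moment, N m; "width": finger opening in m; "gripper_force": force on a finger pad.
Only numpy, scipy, OpenCV 4.12 (cv2) and the standard library are available. Lean on these libraries where they do the work, as an engineer would, in place of code of your own. Each camera call takes 0.05 s, during which the arm holds its last target. There are 200 camera calls.

## Working session

There is one attempt and no reset: what is moved stays moved. The work goes in short steps, Python scripts to look and compute and a tool call to move; the robot and the scene stay as the last step left them, time stands still between calls to the robot, and variables do not carry over. Pictures are saved under pics/ and viewed, at most 10 in all, crops included, and the job is handed in when it is done.

Besides the shell and the picture viewer there is one more tool, called after "Call:" as a command line: name --argument value ..., lists and objects as JSON in quotes. arm_command: Moves the arm, as the interface text tells. Its arguments: {"type":"object","properties":{"motion":{"type":"array","items":{"type":"array","items":{"type":"array","items":{"type":"number"}}}},"fingers":{"type":"number"},"newtons":{"type":"number"}},"required":["motion"]}

```bash
mkdir -p pics; ls; python3 - <<'E'
from rig import env
import cv2,numpy as np
for n in("scene","top"):
    im=env.snapshot(n); cv2.imwrite(f"pics/{n}0.png",im[:,:,::-1])
    p=env.camera_params(n); print(n,np.round(p["intrinsics"],1).tolist(),np.round(-p["R"].T@p["t"],3),np.round(p["R"],3).tolist())
s=env.read_state();print(s["clock"],s["position"],s["ee_rot"],s["width"])
E
```

```text
pics
scene [[523.6, 0.0, 273.3], [0.0, 523.6, 210.7], [0.0, 0.0, 1.0]] [-0.122 -0.615  0.601] [[0.737, -0.675, -0.015], [-0.353, -0.366, -0.861], [0.576, 0.64, -0.508]]
top [[465.4, 0.0, 271.7], [0.0, 465.4, 201.6], [0.0, 0.0, 1.0]] [0.337 0.041 1.175] [[0.026, -0.999, 0.031], [-0.995, -0.029, -0.097], [0.098, -0.029, -0.995]]
0.1 [0.14639968 0.50396648 0.24780312] [[-9.60287693e-01  2.79011203e-01 -5.43861277e-04]
 [ 2.79011627e-01  9.60287200e-01 -1.00306722e-03]
 [ 2.42396031e-04 -1.11497673e-03 -9.99999349e-01]] 0.08551391901859941
```

View pics/scene0.png

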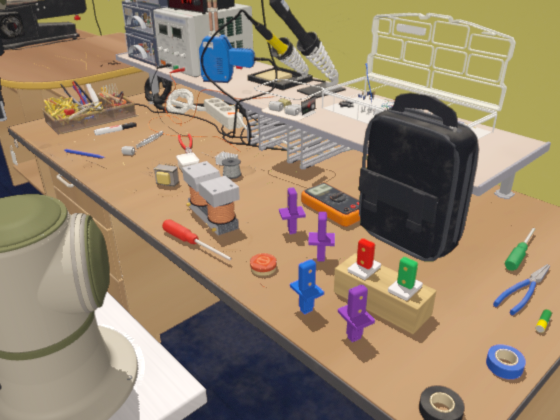

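View pics/top0.png

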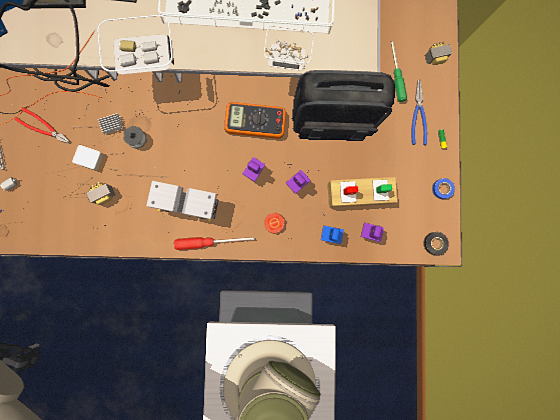

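Candidates for the green gauge in the top view: green handle in the stand (384,188), green screwdriver (398,85) and green/yellow part (442,139). The look-alikes are purple (254,170), (298,181) and (372,232), and blue (332,235). The red gauge is at (350,190). By the description I choose (384,188). The magnet is at (183,199).

```bash
cat > h.py <<'E'
import cv2,numpy as np
from rig import env
def ray(p,uv,z):
    c=-p["R"].T@p["t"]; d=p["R"].T@np.linalg.inv(p["intrinsics"])@np.array([uv[0],uv[1],1.])
    return (c+d*(z-c[2])/d[2])
def proj(p,X):
    x=p["intrinsics"]@(p["R"]@np.array(X)+p["t"]); return x[:2]/x[2]
def mask(im,lo,hi,roi):
    h=cv2.inRange(cv2.cvtColor(im,cv2.COLOR_RGB2HSV),lo,hi); m=np.zeros_like(h); x0,y0,x1,y1=roi; m[y0:y1,x0:x1]=h[y0:y1,x0:x1]
    return m
def rect(m):
    c=max(cv2.findContours(m,0,2)[0],key=cv2.contourArea); return cv2.minAreaRect(c)
E
python3 - <<'E'
from h import *
im=cv2.imread("pics/top0.png")[:,:,::-1].copy(); p=env.camera_params("top")
for n,lo,hi,roi,z in [("green",(45,100,40),(85,255,255),(365,170,405,205),.11),("red",(0,170,60),(6,255,255),(335,170,365,205),.11),("wood",(12,40,150),(30,140,255),(325,172,402,215),.052),("steel",(0,0,130),(180,40,255),(140,170,225,225),.1)]:
    m=mask(im,lo,hi,roi); r=rect(m); b=cv2.boxPoints(r)
    print(n,np.round(r[0],1),np.round(r[1],1),round(r[2],1),"c",ray(p,r[0],z)[:2].round(4),np.round([ray(p,q,z)[:2] for q in b],3).tolist())
a=cv2.resize(im[165:225,320:410],None,fx=6,fy=6,interpolation=2); b=cv2.resize(im[165:230,140:230],None,fx=3.5,fy=3.5,interpolation=2)
o=np.zeros((600,540,3),np.uint8); o[:360]=a; o[365:365+b.shape[0],:b.shape[1]]=b
cv2.imwrite("pics/crop.png",o[:,:,::-1])
E
```

```text
green [384. 188.] [ 8. 14.] 90.0 c [ 0.4816 -0.2501] [[0.491, -0.234], [0.492, -0.266], [0.473, -0.266], [0.472, -0.234]]
red [350.5 190.1] [ 6.9 13.6] 82.9 c [ 0.4745 -0.1718] [[0.48, -0.155], [0.485, -0.187], [0.469, -0.189], [0.464, -0.157]]
wood [363. 193.] [42. 76.] 90.0 c [ 0.4757 -0.2142] [[0.525, -0.12], [0.53, -0.308], [0.427, -0.308], [0.422, -0.122]]
steel [198.5 203. ] [30.  26.1] 11.3 c [0.4353 0.1789] [[0.411, 0.218], [0.471, 0.208], [0.459, 0.14], [0.4, 0.15]]
```

View pics/crop.png

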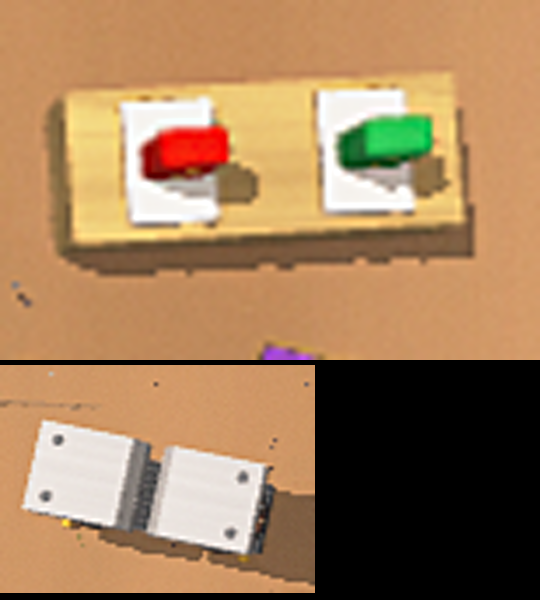

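The crop confirms the green gauge on the right of the stand and red on the left. In full-image pixels the green plate centre is about (380.8,190.2), red (348.3,191.8), stand top centre (364,191.2) and shoe centre (181.4,199.9).

```bash
cat >> h.py <<'E'
def plan(target,deg,n):
    """rows from current pose to target pos with tool y at angle deg (mod 180)"""
    s=env.read_state(); P=np.array(s["position"]);R=np.array(s["ee_rot"])
    a=np.degrees(np.arctan2(R[1,1],R[0,1])); d=(deg-a+90)%180-90
    loc=R.T@(np.array(target)-P)
    print("pos",P.round(4),"yang",round(a,2),"turn units",round(-d/8,3),"local units",(loc/.04).round(3),"clock",s["clock"])
    th=np.radians(-d/n); u=np.array(loc)/.04/n
    for k in range(n):
        c,t=np.cos(th*k),np.sin(th*k)
        print([round(c*u[0]+t*u[1],3),round(-t*u[0]+c*u[1],3),round(u[2],3),round(-d/8/n,3)])
E
python3 - <<'E'
from h import *
p=env.camera_params("top")
f=lambda c:(c[0]/6+320,c[1]/6+165); g=lambda c:(c[0]/3.5+140,(c[1]-365)/3.5+165)
G=[ray(p,f(c),.06) for c in [(318,92),(405,90),(412,210),(324,212)]]
Rr=[ray(p,f(c),.06) for c in [(122,102),(210,97),(217,220),(132,223)]]
W=[ray(p,f(c),.052) for c in [(65,92),(452,75),(462,220),(77,243)]]
M=[ray(p,g(c),.1) for c in [(42,421),(268,465),(250,553),(22,508)]]
for n,c in zip("GRWM",(G,Rr,W,M)):
    c=np.array(c)[:,:2]; e=(c[1]-c[0]+c[2]-c[3])/2
    print(n,c.mean(0).round(4),"edge ang",np.degrees(np.arctan2(e[1],e[0])).round(1),np.linalg.norm(e).round(3))
plan([.475,-.245,.22],-1+0,25)
E
```

```text
G [ 0.4829 -0.2559] edge ang -87.0 0.036
R [ 0.4767 -0.1766] edge ang -85.7 0.035
W [ 0.4801 -0.2168] edge ang -85.4 0.159
M [0.4417 0.218 ] edge ang -99.5 0.152
pos [0.1464 0.504  0.2478] yang 73.8 turn units 9.35 local units [-13.113 -15.688   0.709] clock 0.1
[np.float64(-0.525), np.float64(-0.628), np.float64(0.028), np.float64(0.374)]
[np.float64(-0.557), np.float64(-0.599), np.float64(0.028), np.float64(0.374)]
[np.float64(-0.587), np.float64(-0.569), np.float64(0.028), np.float64(0.374)]
[np.float64(-0.616), np.float64(-0.538), np.float64(0.028), np.float64(0.374)]
[np.float64(-0.643), np.float64(-0.505), np.float64(0.028), np.float64(0.374)]
[np.float64(-0.669), np.float64(-0.471), np.float64(0.028), np.float64(0.374)]
[np.float64(-0.692), np.float64(-0.435), np.float64(0.028), np.float64(0.374)]
[np.float64(-0.714), np.float64(-0.399), np.float64(0.028), np.float64(0.374)]
[np.float64(-0.734), np.float64(-0.361), np.float64(0.028), np.float64(0.374)]
[np.float64(-0.752), np.float64(-0.322), np.float64(0.028), np.float64(0.374)]
[np.float64(-0.768), np.float64(-0.282), np.flo
[... 427 characters left out ...]
[np.float64(-0.817), np.float64(-0.032), np.float64(0.028), np.float64(0.374)]
[np.float64(-0.818), np.float64(0.011), np.float64(0.028), np.float64(0.374)]
[np.float64(-0.816), np.float64(0.053), np.float64(0.028), np.float64(0.374)]
[np.float64(-0.812), np.float64(0.096), np.float64(0.028), np.float64(0.374)]
[np.float64(-0.806), np.float64(0.138), np.float64(0.028), np.float64(0.374)]
[np.float64(-0.798), np.float64(0.18), np.float64(0.028), np.float64(0.374)]
[np.float64(-0.787), np.float64(0.222), np.float64(0.028), np.float64(0.374)]
[np.float64(-0.775), np.float64(0.262), np.float64(0.028), np.float64(0.374)]
[np.float64(-0.76), np.float64(0.302), np.float64(0.028), np.float64(0.374)]
```

Call:
arm_command --motion '[[[-0.53,-0.63,0.03,0.35],[-0.56,-0.6,0.03,0.35],[-0.59,-0.57,0.03,0.35],[-0.62,-0.54,0.03,0.35],[-0.64,-0.51,0.03,0.35]]]'

```text
clock: 0.72
position: [0.2137, 0.3532, 0.2421]
ee_rot: [[-0.864, 0.504, -0.0], [0.504, 0.864, -0.0], [0.0, -0.0, -1.0]]
contact_force: [0.3, -0.3, -0.6]
width: 0.0855
gripper_force: 0.0
```

Call:
arm_command --motion '[[[-0.67,-0.47,0.03,0.35],[-0.69,-0.44,0.03,0.35],[-0.71,-0.41,0.03,0.35],[-0.73,-0.37,0.03,0.35],[-0.75,-0.34,0.03,0.35]]]'

```text
clock: 1.35
position: [0.2815, 0.204, 0.2361]
ee_rot: [[-0.716, 0.698, -0.0], [0.698, 0.716, -0.0], [0.0, -0.0, -1.0]]
contact_force: [0.4, -0.5, 0.9]
width: 0.0854
gripper_force: 0.0
```

Call:
arm_command --motion '[[[-0.76,-0.3,0.03,0.35],[-0.77,-0.26,0.03,0.35],[-0.78,-0.22,0.03,0.35],[-0.79,-0.18,0.03,0.35],[-0.8,-0.14,0.03,0.35]]]'

```text
clock: 1.98
position: [0.3488, 0.056, 0.2302]
ee_rot: [[-0.525, 0.851, -0.0], [0.851, 0.525, 0.0], [0.0, -0.0, -1.0]]
contact_force: [-0.4, -0.1, 0.1]
width: 0.0855
gripper_force: 0.0
```

Call:
arm_command --motion '[[[-0.81,-0.1,0.03,0.35],[-0.82,-0.06,0.03,0.35],[-0.82,-0.02,0.03,0.35],[-0.82,0.02,0.03,0.35],[-0.82,0.06,0.03,0.35]]]'

```text
clock: 2.6
position: [0.4176, -0.0929, 0.224]
ee_rot: [[-0.304, 0.953, -0.0], [0.953, 0.304, 0.0], [0.0, -0.0, -1.0]]
contact_force: [-0.4, 0.6, 0.0]
width: 0.0856
gripper_force: 0.0
```

```bash
python3 - <<'E'
from h import *
plan([.483,-.235,.22],4,5)
p=env.camera_params("wrist"); im=env.snapshot("wrist"); cv2.imwrite("pics/w1.png",im[:,:,::-1])
print(proj(p,[.483,-.256,.06]),(-p["R"].T@p["t"]).round(3))
E
```

```text
pos [ 0.4176 -0.0929  0.224 ] yang 17.69 turn units 1.712 local units [-3.882  0.478  0.1  ] clock 2.6
[np.float64(-0.776), np.float64(0.096), np.float64(0.02), np.float64(0.342)]
[np.float64(-0.771), np.float64(0.132), np.float64(0.02), np.float64(0.342)]
[np.float64(-0.764), np.float64(0.169), np.float64(0.02), np.float64(0.342)]
[np.float64(-0.755), np.float64(0.205), np.float64(0.02), np.float64(0.342)]
[np.float64(-0.744), np.float64(0.241), np.float64(0.02), np.float64(0.342)]
[289.07825483 350.69472094] [ 0.394 -0.019  0.35 ]
```

View pics/w1.png

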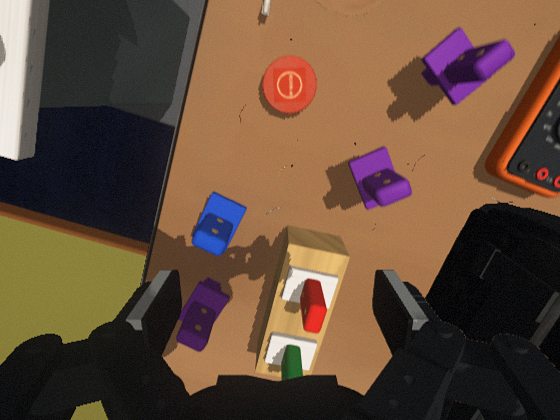

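The wrist view shows the stand straight ahead, with red at (313,305) and green at (292,360), as predicted. The blue and purple look-alikes are beside it.

Call:
arm_command --motion '[[[-0.7,0.1,0.02,0.4],[-0.7,0.15,0.02,0.4],[-0.7,0.2,0.02,0.45],[-0.6,0.2,0.02,0.45],[0,0,0,0]]]'

```text
clock: 3.28
position: [0.4672, -0.1921, 0.2205]
ee_rot: [[-0.072, 0.997, -0.001], [0.997, 0.072, 0.001], [0.001, -0.001, -1.0]]
contact_force: [0.0, 0.6, 0.5]
width: 0.085
gripper_force: 0.0
```

```bash
python3 - <<'E'
from h import *
p=env.camera_params("wrist"); im=env.snapshot("wrist"); cv2.imwrite("pics/w2.png",im[:,:,::-1])
print(proj(p,[.483,-.256,.06]),(-p["R"].T@p["t"]).round(3))
m=mask(im,(45,100,40),(85,255,255),(150,150,450,420)); r=rect(m); print(r,cv2.boxPoints(r).round().tolist())
m=mask(im,(0,0,180),(180,40,255),(200,150,400,420)); 
for c in cv2.findContours(m,0,2)[0]:
    if cv2.contourArea(c)>300:
        r=cv2.minAreaRect(c); print("plate",np.round(r[0]),np.round(r[1]),r[2],np.round([ray(p,q,.06)[:2] for q in cv2.boxPoints(r)],4).tolist(),ray(p,r[0],.06))
plan([.483,-.256,.22],4,1)
E
```

```text
[288.69825631 257.98508968] [ 0.461 -0.115  0.347]
((292.693359375, 274.4937744140625), (51.392616271972656, 18.764432907104492), 88.15238952636719) [[282.0, 249.0], [301.0, 249.0], [303.0, 300.0], [284.0, 300.0]]
plate [290. 258.] [33. 51.] 90.0 [[0.4595, -0.2412], [0.5071, -0.2377], [0.5109, -0.2722], [0.4617, -0.2758]] [ 0.48475403 -0.25641361  0.06      ]
plate [291. 176.] [39. 56.] 90.0 [[0.4529, -0.1619], [0.501, -0.1583], [0.5049, -0.1931], [0.455, -0.1967]] [ 0.47841826 -0.17718008  0.06      ]
pos [ 0.4669 -0.1913  0.2206] yang 4.22 turn units 0.028 local units [-1.644  0.282  0.014] clock 3.325
[np.float64(-1.644), np.float64(0.282), np.float64(0.014), np.float64(0.028)]
```

View pics/w2.png

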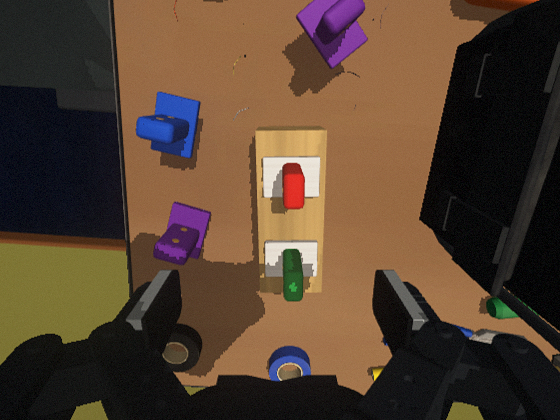

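The plates are clear: green at (290,258) maps to (0.484,−0.256), and the fingers straddle the x line. Moving over and down.

Call:
arm_command --motion '[[[-0.8,0.15,0,0],[-0.85,0.16,0,0],[0,0,0.5,0],[0,0,0.5,0],[0,0,0.5,0]]]'

```text
clock: 3.95
position: [0.4841, -0.2552, 0.1606]
ee_rot: [[-0.075, 0.997, -0.0], [0.997, 0.075, 0.0], [0.0, -0.0, -1.0]]
contact_force: [-0.2, 0.1, -0.8]
width: 0.0855
gripper_force: 0.0
```

Call:
arm_command --motion '[[[0,0,0.5,0],[0,0,0.5,0],[0,0,0.5,0],[0,0,0.39,0],[0,0,0,0]]]'

```text
clock: 4.58
position: [0.484, -0.2555, 0.0848]
ee_rot: [[-0.074, 0.997, -0.002], [0.997, 0.074, 0.001], [0.001, -0.001, -1.0]]
contact_force: [0.7, -0.2, -0.4]
width: 0.0855
gripper_force: 0.0
```

Call:
arm_command --motion '[[[0,0,0,0],[0,0,0,0],[0,0,0,0],[0,0,0,0],[0,0,0,0]]]' --fingers -1 --newtons 50

```text
clock: 5.2
position: [0.4845, -0.2565, 0.0858]
ee_rot: [[-0.073, 0.997, 0.0], [0.997, 0.073, -0.0], [-0.0, 0.0, -1.0]]
contact_force: [-0.2, -0.9, 1.7]
width: 0.0156
gripper_force: 49.2
```

Call:
arm_command --motion '[[[0,0,-0.3,0],[0,0,-0.5,0],[0,0,-0.6,0],[0,0,-0.6,0],[0,0,-0.7,0]]]'

```text
clock: 5.82
position: [0.4841, -0.2562, 0.1946]
ee_rot: [[-0.073, 0.997, -0.0], [0.997, 0.073, 0.0], [0.0, -0.0, -1.0]]
contact_force: [1.2, -0.0, -1.5]
width: 0.0157
gripper_force: 48.8
```

Call:
arm_command --motion '[[[0,0,-0.6,0],[0,0,-0.3,0],[0,0,-0.3,0],[0,0,0,0],[0,0,0,0]]]'

```text
clock: 6.45
position: [0.4842, -0.2562, 0.2407]
ee_rot: [[-0.073, 0.997, -0.001], [0.997, 0.073, 0.001], [0.001, -0.001, -1.0]]
contact_force: [-0.1, 0.9, -2.6]
width: 0.0157
gripper_force: 48.8
```

```bash
python3 - <<'E'
from h import *
for n in("scene","wrist"):
    im=env.snapshot(n); cv2.imwrite(f"pics/{n}3.png",im[:,:,::-1])
    if n=="scene": a=cv2.resize(im[130:380,270:520],(500,500))
    else: b=cv2.resize(im,(300,225))
o=np.zeros((500,800,3),np.uint8);o[:,:500]=a;o[:225,500:]=b;cv2.imwrite("pics/c3.png",o[:,:,::-1])
plan([.4417,.218,.24],-99.5,22)
E
```

```text
pos [ 0.4842 -0.2562  0.2408] yang 4.2 turn units -9.538 local units [11.901 -0.192  0.031] clock 6.55
[np.float64(0.541), np.float64(-0.009), np.float64(0.001), np.float64(-0.434)]
[np.float64(0.541), np.float64(0.024), np.float64(0.001), np.float64(-0.434)]
[np.float64(0.538), np.float64(0.057), np.float64(0.001), np.float64(-0.434)]
[np.float64(0.534), np.float64(0.089), np.float64(0.001), np.float64(-0.434)]
[np.float64(0.527), np.float64(0.121), np.float64(0.001), np.float64(-0.434)]
[np.float64(0.519), np.float64(0.153), np.float64(0.001), np.float64(-0.434)]
[np.float64(0.509), np.float64(0.184), np.float64(0.001), np.float64(-0.434)]
[np.float64(0.497), np.float64(0.214), np.float64(0.001), np.float64(-0.434)]
[np.float64(0.483), np.float64(0.244), np.float64(0.001), np.float64(-0.434)]
[np.float64(0.467), np.float64(0.273), np.float64(0.001), np.float64(-0.434)]
[np.float64(0.45), np.float64(0.301), np.float64(0.001), np.float64(-0.434)]
[np.float64(0.431), np.float64(0.327), np.float64(0.001), np.float64(-0.434)]
[np.float64(0.41), np.float64(0.353), np.float64(0.001), np.float64(-0.434)]
[np.float64(0.388), np.float64(0.377), np.float64(0.001), np.float64(-0.434)]
[np.float64(0.365), np.float64(0.4), np.float64(0.001), np.float64(-0.434)]
[np.float64(0.34), np.float64(0.421), np.float64(0.001), np.float64(-0.434)]
[np.float64(0.314), np.float64(0.441), np.float64(0.001), np.float64(-0.434)]
[np.float64(0.286), np.float64(0.459), np.float64(0.001), np.float64(-0.434)]
[np.float64(0.258), np.float64(0.475), np.float64(0.001), np.float64(-0.434)]
[np.float64(0.229), np.float64(0.49), np.float64(0.001), np.float64(-0.434)]
[np.float64(0.199), np.float64(0.503), np.float64(0.001), np.float64(-0.434)]
[np.float64(0.168), np.float64(0.514), np.float64(0.001), np.float64(-0.434)]
```

View pics/c3.png

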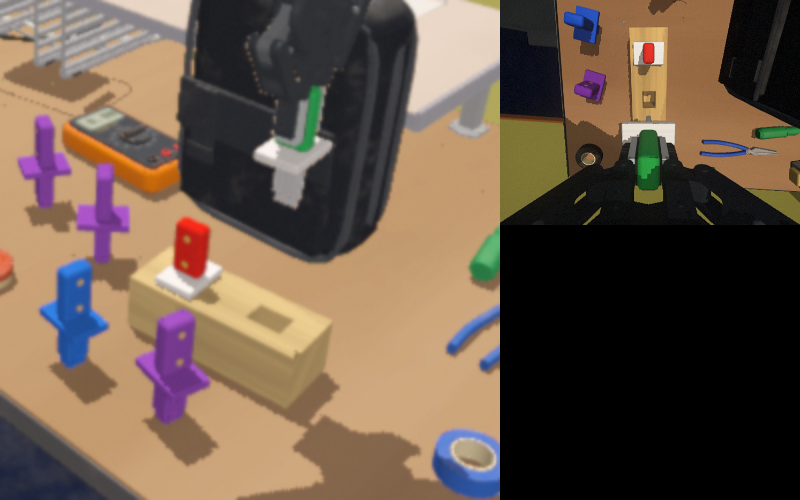

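The gauge is held upright and red is still in the stand. I'll translate first without turning, so the wrist camera sees the magnet unobstructed.

Call:
arm_command --motion '[[[0.4,0,0,0],[0.7,0,0,0],[0.9,0,0,0],[0.9,0,0,0],[0.9,0,0,0]]]'

```text
clock: 7.18
position: [0.4727, -0.1027, 0.2414]
ee_rot: [[-0.074, 0.997, -0.0], [0.997, 0.074, 0.0], [0.0, -0.0, -1.0]]
contact_force: [0.3, 0.4, -1.5]
width: 0.0158
gripper_force: 48.8
```

Call:
arm_command --motion '[[[0.9,0,0,0],[0.9,0,0,0],[0.9,0,0,0],[0.9,0,0,0],[0.9,0,0,0]]]'

```text
clock: 7.8
position: [0.4592, 0.0766, 0.2414]
ee_rot: [[-0.074, 0.997, -0.0], [0.997, 0.074, 0.0], [0.0, -0.0, -1.0]]
contact_force: [1.0, 1.2, -2.4]
width: 0.0152
gripper_force: 48.8
```

Call:
arm_command --motion '[[[0.7,0,0,0],[0.4,0,0,0],[0,0,0,0],[0,0,0,0],[0,0,0,0]]]'

```text
clock: 8.43
position: [0.457, 0.1179, 0.2415]
ee_rot: [[-0.072, 0.997, -0.0], [0.997, 0.072, -0.0], [-0.0, -0.0, -1.0]]
contact_force: [-0.3, 0.6, -2.1]
width: 0.0156
gripper_force: 48.8
```

```bash
python3 - <<'E'
from h import *
p=env.camera_params("wrist"); im=env.snapshot("wrist"); np.savez("w4.npz",K=p["intrinsics"],R=p["R"],t=p["t"])
print(proj(p,[.4417,.218,.1]),env.read_state()["position"])
cv2.imwrite("pics/w4.png",im[:,:,::-1])
E
```

```text
[266.1764659   67.30645789] [0.45697469 0.11797437 0.2414891 ]
```

View pics/w4.png

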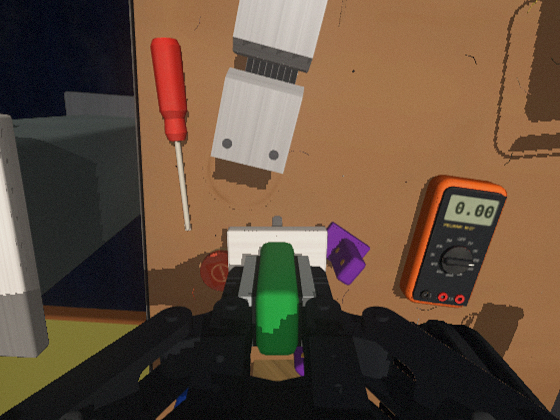

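The shoes are seen clearly, with the gap mouth around (268,63) against the predicted (266,67). Refining from the shoe edges.

```bash
python3 - <<'E'
from h import *
d=np.load("w4.npz"); p=dict(intrinsics=d["K"],R=d["R"],t=d["t"]); im=cv2.imread("pics/w4.png")[:,:,::-1].copy()
g=cv2.cvtColor(im,cv2.COLOR_RGB2GRAY)
m=mask(im,(0,0,150),(180,40,255),(205,0,335,180)); m=cv2.morphologyEx(m,cv2.MORPH_CLOSE,np.ones((3,3)))
for c in cv2.findContours(m,0,2)[0]:
    if cv2.contourArea(c)>500:
        q=cv2.approxPolyDP(c,6,True)[:,0]; print(q.tolist()); print(np.round([ray(p,u,.1)[:2] for u in q],4).tolist())
        r=cv2.minAreaRect(c);print(r, np.round([ray(p,u,.1)[:2] for u in cv2.boxPoints(r)],4).tolist())
# profile along gap normal
n=np.array([-.24,.97])
print([int(g[int(round(y)),int(round(x))]) for x,y in [np.array([270,63])+n*k for k in range(-32,33)]])
E
```

```text
[[230, 68], [211, 155], [282, 172], [303, 87]]
[[0.4149, 0.2156], [0.4016, 0.1498], [0.4595, 0.14], [0.4703, 0.2063]]
((255.05886840820312, 120.26471710205078), (79.30915069580078, 90.22325134277344), 14.03624439239502) [[0.3973, 0.1499], [0.413, 0.2162], [0.4714, 0.207], [0.4601, 0.1387]]
[[240, 0], [233, 36], [312, 57], [326, 0]]
[[0.4206, 0.2604], [0.4164, 0.2372], [0.475, 0.2275], [0.4809, 0.2647]]
((278.45513916015625, 18.423904418945312), (84.61494445800781, 59.43973159790039), 14.470293045043945) [[0.4143, 0.2366], [0.4235, 0.2733], [0.4815, 0.2646], [0.475, 0.2269]]
[192, 186, 190, 191, 195, 186, 185, 188, 189, 195, 185, 190, 192, 190, 187, 160, 160, 96, 87, 85, 90, 84, 79, 84, 85, 86, 83, 88, 87, 87, 62, 63, 56, 57, 58, 59, 60, 58, 56, 61, 57, 56, 57, 60, 54, 63, 127, 166, 162, 162, 165, 160, 158, 159, 168, 166, 168, 177, 186, 178, 184, 181, 183, 179, 184]
```

```bash
python3 - <<'E'
from h import *
d=np.load("w4.npz"); p=dict(intrinsics=d["K"],R=d["R"],t=d["t"])
n=np.array([-.24,.97]); b=np.array([270,63.])
P=lambda k,z: ray(p,b+n*k,z)[:2]
print(P(-15.5,.1),P(24,.1),"mid",(P(-15.5,.1)+P(24,.1))/2); print(P(-2.5,.088),P(14,.088),"mid",(P(-2.5,.088)+P(14,.088))/2)
# centreline along gap: mid widths
for a,c,z in [((233,36),(312,57),.1),((230,68),(303,87),.088),((211,155.5),(283,172.5),.1)]:
    A,B=ray(p,a,z)[:2],ray(p,c,z)[:2]; e=B-A; print((A+B)/2,np.linalg.norm(e),np.degrees(np.arctan2(e[1],e[0])))
E
```

```text
[0.44638394 0.23145955] [0.44107185 0.20465777] mid [0.4437279  0.21805866]
[0.44438324 0.22408409] [0.44205959 0.21236024] mid [0.44322141 0.21822217]
[0.44568442 0.23232376] 0.05934056472144361 -9.44111685784935
[0.44222932 0.21164178] 0.05875690664854859 -9.527338493806834
[0.43097772 0.1445213 ] 0.05960820852533572 -9.319971664235625
```

```bash
python3 -c "
from h import *
plan([.4435,.2182,.2415],80.6,12)"
```

```text
pos [0.457  0.118  0.2415] yang 4.13 turn units -9.558 local units [ 2.523 -0.155 -0.   ] clock 8.475
[np.float64(0.21), np.float64(-0.013), np.float64(-0.0), np.float64(-0.797)]
[np.float64(0.21), np.float64(0.01), np.float64(-0.0), np.float64(-0.797)]
[np.float64(0.208), np.float64(0.034), np.float64(-0.0), np.float64(-0.797)]
[np.float64(0.203), np.float64(0.057), np.float64(-0.0), np.float64(-0.797)]
[np.float64(0.195), np.float64(0.079), np.float64(-0.0), np.float64(-0.797)]
[np.float64(0.185), np.float64(0.1), np.float64(-0.0), np.float64(-0.797)]
[np.float64(0.173), np.float64(0.12), np.float64(-0.0), np.float64(-0.797)]
[np.float64(0.159), np.float64(0.138), np.float64(-0.0), np.float64(-0.797)]
[np.float64(0.142), np.float64(0.155), np.float64(-0.0), np.float64(-0.797)]
[np.float64(0.124), np.float64(0.17), np.float64(-0.0), np.float64(-0.797)]
[np.float64(0.105), np.float64(0.183), np.float64(-0.0), np.float64(-0.797)]
[np.float64(0.084), np.float64(0.193), np.float64(-0.0), np.float64(-0.797)]
```

Call:
arm_command --motion '[[[0.21,-0.01,0,-0.8],[0.21,0.01,0,-0.8],[0.21,0.03,0,-0.8],[0.2,0.06,0,-0.8],[0.2,0.08,0,-0.8]]]'

```text
clock: 9.1
position: [0.4513, 0.1603, 0.2415]
ee_rot: [[-0.593, 0.805, 0.0], [0.805, 0.593, -0.0], [-0.0, -0.0, -1.0]]
contact_force: [0.1, 0.6, -1.6]
width: 0.0154
gripper_force: 48.9
```

Call:
arm_command --motion '[[[0.19,0.1,0,-0.8],[0.17,0.12,0,-0.8],[0.16,0.14,0,-0.8],[0.14,0.16,0,-0.8],[0.12,0.17,0,-0.8]]]'

```text
clock: 9.72
position: [0.4459, 0.2022, 0.2415]
ee_rot: [[-0.93, 0.369, -0.0], [0.369, 0.93, -0.0], [0.0, -0.0, -1.0]]
contact_force: [-0.0, 1.4, -1.2]
width: 0.0153
gripper_force: 48.9
```

Call:
arm_command --motion '[[[0.1,0.18,0,-0.8],[0.08,0.19,0,-0.76],[0,0,0,0],[0,0,0,0],[0,0,0,0]]]'

```text
clock: 10.35
position: [0.4437, 0.2184, 0.2415]
ee_rot: [[-0.987, 0.164, -0.0], [0.164, 0.987, -0.0], [-0.0, -0.0, -1.0]]
contact_force: [0.1, -0.0, -0.9]
width: 0.0155
gripper_force: 48.8
```

```bash
python3 - <<'E'
from h import *
plan([.4435,.2182,.19],80.6,1)
im=env.snapshot("wrist"); s=env.snapshot("scene"); p=env.camera_params("wrist")
print(proj(p,[.4435,.2182,.1]))
o=np.zeros((420,800,3),np.uint8); o[:,:400]=cv2.resize(im[:,80:480],(400,420)); o[:400,400:]=cv2.resize(s[100:250,130:280],(400,400),interpolation=2)
cv2.imwrite("pics/c5.png",o[:,:,::-1])
E
```

```text
pos [0.4437 0.2184 0.2415] yang 80.58 turn units -0.002 local units [ 0.005 -0.006  1.287] clock 10.35
[np.float64(0.005), np.float64(-0.006), np.float64(1.287), np.float64(-0.002)]
[277.81199182 199.005379  ]
```

View pics/c5.png

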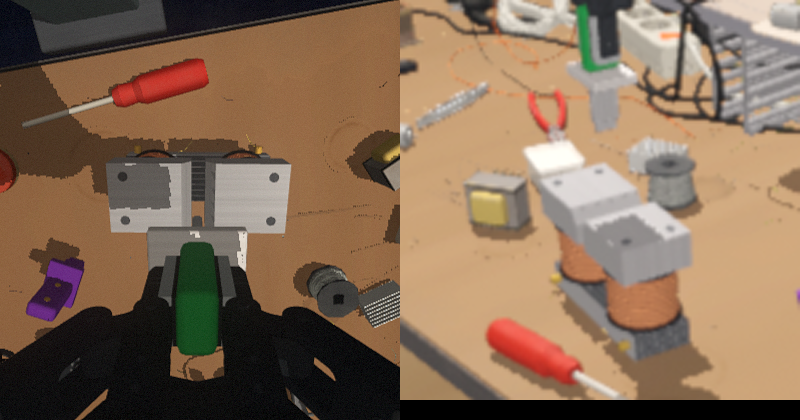

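The gauge hangs in line with the gap (gap centre about 199, handle about 198 in the crop). Lowering with a force check partway.

Call:
arm_command --motion '[[[0,0,0.4,0],[0,0,0.4,0],[0,0,0.3,0],[0,0,0.2,0],[0,0,0.2,0]]]'

```text
clock: 11.08
position: [0.4438, 0.2188, 0.1813]
ee_rot: [[-0.987, 0.162, 0.0], [0.162, 0.987, 0.0], [-0.0, 0.0, -1.0]]
contact_force: [0.2, 0.5, -1.5]
width: 0.0155
gripper_force: 48.8
```

Call:
arm_command --motion '[[[0,0,0.2,0],[0,0,0.2,0],[0,0,0.2,0],[0,0,0.2,0],[0,0,0,0]]]'

```text
clock: 11.7
position: [0.4434, 0.2187, 0.1489]
ee_rot: [[-0.987, 0.162, -0.001], [0.162, 0.987, -0.0], [0.001, -0.0, -1.0]]
contact_force: [-0.1, -0.4, -0.8]
width: 0.0156
gripper_force: 48.8
```

Call:
arm_command --motion '[[[0,0,0.1,0],[0,0,0.1,0],[0,0,0.08,0],[0,0,0.05,0],[0,0,0,0]]]'

```text
clock: 12.32
position: [0.4436, 0.2188, 0.1362]
ee_rot: [[-0.987, 0.162, -0.0], [0.162, 0.987, -0.0], [0.0, -0.0, -1.0]]
contact_force: [1.1, 0.3, -1.6]
width: 0.0152
gripper_force: 48.8
```

Call:
arm_command --motion '[[[0,0,0.03,0],[0,0,0.03,0],[0,0,0.02,0],[0,0,0,0],[0,0,0,0]]]'

```text
clock: 12.95
position: [0.4437, 0.2188, 0.1338]
ee_rot: [[-0.987, 0.162, 0.001], [0.162, 0.987, 0.0], [-0.001, 0.0, -1.0]]
contact_force: [-2.8, -1.1, 5.6]
width: 0.0155
gripper_force: 50.0
```

Contact force is now +5.6 N upward, so the plate is resting. Releasing.

Call:
arm_command --motion '[[[0,0,0,0],[0,0,0,0],[0,0,0,0],[0,0,0,0],[0,0,0,0]]]' --fingers 0.2

```text
clock: 13.58
position: [0.4436, 0.2188, 0.133]
ee_rot: [[-0.987, 0.162, -0.0], [0.162, 0.987, -0.0], [0.0, -0.0, -1.0]]
contact_force: [-0.3, 0.2, -0.3]
width: 0.0513
gripper_force: 0.0
```

Call:
arm_command --motion '[[[0,0,-0.2,0],[0,0,-0.4,0],[0,0,-0.6,0],[0,0,-0.7,0],[0,0,-0.7,0]]]'

```text
clock: 14.2
position: [0.4435, 0.2188, 0.2386]
ee_rot: [[-0.987, 0.162, 0.001], [0.162, 0.987, 0.0], [-0.0, 0.0, -1.0]]
contact_force: [0.3, -0.1, 0.4]
width: 0.0516
gripper_force: 0.0
```

Call:
arm_command --motion '[[[0.5,0,-0.5,0],[0.5,0,0,0],[0.5,0,0,0],[0,0,0,0],[0,0,0,0]]]'

```text
clock: 14.82
position: [0.385, 0.2284, 0.2574]
ee_rot: [[-0.987, 0.162, 0.001], [0.162, 0.987, 0.0], [-0.001, 0.0, -1.0]]
contact_force: [-0.4, 0.3, 0.6]
width: 0.0514
gripper_force: 0.0
```

```bash
python3 - <<'E'
from h import *
s=env.snapshot("scene"); w=env.snapshot("wrist")
o=np.zeros((420,800,3),np.uint8); o[:,:400]=cv2.resize(w[:,80:480],(400,420)); o[:400,400:]=cv2.resize(s[100:250,130:280],(400,400),interpolation=2)
cv2.imwrite("pics/c6.png",o[:,:,::-1])
E
```

```text
(no output)
```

View pics/c6.png

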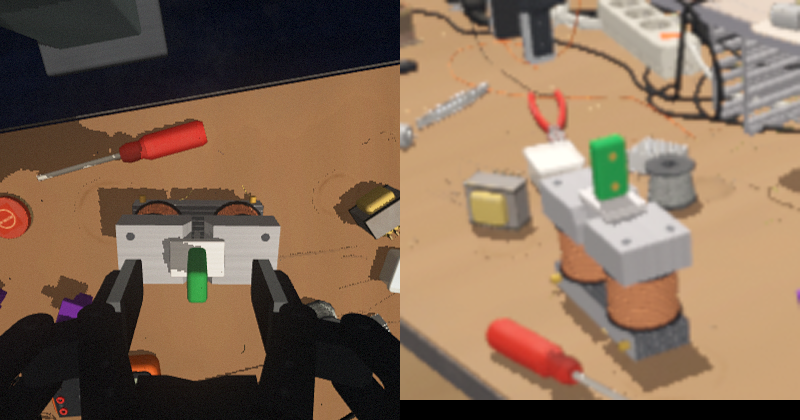

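The gauge stands upright at (610,170) in the crop, with its plate flat across both shoes and centred. The gripper is clear.

```bash
python3 -c "
from rig import env
print(env.job_done())"
```

```text
the job is handed in; nothing more can be done
None
```

The green gauge stands upright in the air gap with its stop plate resting on both pole shoes. The red gauge was left in the stand, and the job was handed in at about 15 s; no verdict came back.

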